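# Tidy the craft stall's trays

## Robot

A 7-joint arm with a two-finger parallel gripper is mounted at the origin on the work surface. World frame = base frame: x ahead of the robot, y to its left, z up, the work surface at z = 0. Lengths are in m, angles in rad, forces in N, time in s.
With the tool pointing down it reaches from about 0.375 to 0.925 m from the base axis. Payload 3.1 kg.
Tool frame: the origin (TCP) lies midway between the tips of the shut fingers; the grasp point (between the pads) lies 19 mm behind it; z points along the fingers, y is the line along which they close (so a half turn about z gives the same grasp; the last joint's range is limited). The gripper opens to 85 mm and grips with 20 to 120 N. Pads are 22 mm wide; open, the fingers measure 114 mm over their backs; the gripper's body (76 mm by 85 mm) begins 54 mm behind the grasp point. The pads swing forward as they close: fully open they stand 13 mm farther back than shut.
Start: joints at [1.032, 0.383, 0.044, 1.598, -0.018, 1.161, -0.05], TCP at [0.277, -0.588, 0.231] pointing down, gripper open.
Joint ranges: [-2.61, 2.61], [-0.41, 2.15], [-1.48, 1.57], [0, 2.5], [-1.57, 4.71], [0.05, 1.97], [-2.85, 2.85]. Speed limits (rad/s): [2.79, 2.79, 3.14, 3.14, 3.14, 3.14, 3.14].

## Interface

Orientations are given as a rotation vector (axis times angle).
In Python, from cell import sense, camera, camera_params, close_job gives the robot as it stands.
- The arm moves only by the tool drive_tool, never from a script. Its argument "plan" is text: rows parted by semicolons, each of 7 numbers parted by spaces: the shift along the tool's x, y, z in mm, then the turn, a rotation vector about the tool's x, y, z in degrees, then the closure, from 0 (fully open) to 1 (shut). In form: x y z wx wy wz claw; .... A call has 1 to 5 rows; each row is the pose to reach, as a shift and turn from the pose commanded when the call began, along the tool's axes at that moment; what a row does not reach only later rows make up. A row lasts 1/8 s, in which the tool goes at most 62.5 mm and 10.7 degrees, less where a joint would pass 70% of its speed; a pose out of reach is approached as far as the arm can. A call with a gripper value outside its range is refused whole. The fingers move at their own pace and stop on an object; the grip force is fixed at half the most. Time passes only in rows, so rows that repeat a pose let the fingers close. It gives the time, the measured TCP pose, the force, the opening and the grip force at its end, in the units of the state.
- sense(): the state, without advancing time (a new reading comes with each control period).
- camera(name): name is "side" or "top" or "wrist"; returns the picture (384x512x3 uint8, red, green, blue); there is no depth.
- camera_params(name): a dict with "mtx" (3x3 intrinsics, pixels), "rvec" (rotation vector, rad) and "tvec" (3), from world to camera coordinates, as OpenCV has them. Camera axes: x right, y down, z forward; pixel columns grow to the right and rows downward; lengths in m; the calibration is good to about 2 mm. A picture is of the moment at which its call begins: read the wrist's pose just before it. camera_params takes no time and is no camera call; for the wrist camera it gives the pose at the moment of the call.
- close_job(): hands the job in; it is judged then, once.
The state is a dict: "clock": time; "joint_pos": joint angles; "dq": joint speeds; "effort": joint torques, N m; "ee_pos": TCP position; "tool_rot": TCP orientation; "wrist_force": force on the tool from outside, world axes, zero at the start; "moment": the same for the moment, N m; "width": finger opening in m; "gripper_force": force on a finger pad.
Only numpy, scipy, OpenCV 4.12 (cv2) and the standard library are available. Lean on these libraries where they do the work, as an engineer would, in place of code of your own. Each camera call takes 0.05 s, during which the arm holds its last target. There are 200 camera calls.

## Task

Customers have left the goods mixed up on the stall: put each one back in the tray of its kind, that is, both jars in the yellow-lined tray with the green show jar, both gift boxes in the blue-lined tray with the kraft-brown box, and the bangle in the off-white-lined tray with the small bangle. Everything must end flat on its tray's floor, right way up and not stacked, and released; keep the glass jars upright all the while. Leave the pink phone and the little aluminium tin where they lie.

Things in the scene. Friction and masses are not known exactly. Their poses are not given: they have to be found in the camera images.
- tray_jars: Pale wooden tray with a yellow liner: the jars' tray. Fixed, 160 x 160 mm outside, 150 x 150 inside; floor top 5 mm, rim top 14 mm above the table. Origin: centre of the underside; axes along its sides, within 0.1 rad of world x and y. A green mini jar (46 mm in diameter, 62 mm high, green lid) stands fixed as a show piece centred at x +43, y +43 mm in the tray's frame; the rest is free.
- tray_boxes: Pale wooden tray with a blue liner: the gift boxes' tray. Fixed, 160 x 160 mm outside, 150 x 150 inside; floor top 5 mm, rim top 14 mm above the table. Origin: centre of the underside; axes along its sides, within 0.1 rad of world x and y. A kraft-brown gift box (52 x 40 x 44 mm, cream ribbon) stands fixed as a show piece centred at x +43, y +43 mm in the tray's frame; the rest is free.
- tray_bangle: Pale wooden tray with an off-white liner: the bangles' tray. Fixed, 160 x 160 mm outside, 150 x 150 inside; floor top 5 mm, rim top 14 mm above the table. Origin: centre of the underside; axes along its sides, within 0.1 rad of world x and y. A small dark wooden bangle (54 mm outside, 20 mm high) lies fixed as a show piece centred at x +43, y +43 mm in the tray's frame; the rest is free.
- jar_honey: Honey-yellow jar with a brass lid. Mini preserve jar with a paper label band, upright: glass body 46 mm in diameter up to 46 mm, lid 43 mm in diameter, 62 mm high in all, about 120 g. Origin: centre of the underside, z up. 
- jar_jam: Dark red jam jar with a red lid. Mini preserve jar with a paper label band, upright: glass body 46 mm in diameter up to 46 mm, lid 43 mm in diameter, 62 mm high in all, about 120 g. Origin: centre of the underside, z up. 
- box_pink: Pink gift box. Small rigid gift box with a cream ribbon cross: 52 mm (its x) by 40 mm (its y) by 44 mm high, about 60 g. Origin: centre of the underside, z up. Its long side lies roughly along world x at the start (turned at most 0.5 rad). 
- box_teal: Teal (blue-green) gift box. Small rigid gift box with a cream ribbon cross: 52 mm (its x) by 40 mm (its y) by 44 mm high, about 60 g. Origin: centre of the underside, z up. Its long side lies roughly along world x at the start (turned at most 0.5 rad). 
- bangle: Chunky dark brown wooden bangle lying flat on the table: a ring 64 mm outside, 46 mm inside, 26 mm high, about 50 g; can be gripped across its outside or by its 9 mm wall. Origin: centre of the underside, z up.
- phone: Pink mobile phone lying flat beyond the goods, beside the back tray, 146 x 70 x 9 mm, long side (its x) roughly along world x; not to be moved. Origin: centre of the underside.
- tin: Small closed aluminium balm tin lying among the goods, 38 mm in diameter, 16 mm high; not to be moved. Origin: centre of the underside.
There are look-alikes about, which are no part of the job. There is more than one size of the jar_jam; the job needs the larger.

How it is judged:
At the end, for the whole second after the job is handed in: Jars, gift boxes and bangle each in their kind's tray: centre within 58 mm of the tray's centre along both tray axes, underside 1 to 10 mm above the tray's underside, tilt under 0.15 rad, at rest (under 0.02 m/s, 0.3 rad/s); phone and tin within 25 mm of where they were (x of jar_honey in the frame of tray_jars between -0.058 and 0.058 m and y of jar_honey in the frame of tray_jars between -0.058 and 0.058 m and z of jar_honey in the frame of tray_jars between 0.001 and 0.01 m and angle between each of jar_honey, jar_jam, box_pink, box_teal, bangle's own z axis and vertical below 0.15 rad and linear speed of each of jar_honey, jar_jam, box_pink, box_teal, bangle below 0.02 m/s and angular speed of each of jar_honey, jar_jam, box_pink, box_teal, bangle below 0.3 rad/s and x of jar_jam in the frame of tray_jars between -0.058 and 0.058 m and y of jar_jam in the frame of tray_jars between -0.058 and 0.058 m and z of jar_jam in the frame of tray_jars between 0.001 and 0.01 m and x of box_pink in the frame of tray_boxes between -0.058 and 0.058 m and y of box_pink in the frame of tray_boxes between -0.058 and 0.058 m and z of box_pink in the frame of tray_boxes between 0.001 and 0.01 m and x of box_teal in the frame of tray_boxes between -0.058 and 0.058 m and y of box_teal in the frame of tray_boxes between -0.058 and 0.058 m and z of box_teal in the frame of tray_boxes between 0.001 and 0.01 m and x of bangle in the frame of tray_bangle between -0.058 and 0.058 m and y of bangle in the frame of tray_bangle between -0.058 and 0.058 m and z of bangle in the frame of tray_bangle between 0.001 and 0.01 m and distance of each of phone, tin from where it was at the start of the episode below 0.025 m); the robot touches nothing.
It fails at once if a glass jar is tipped (more than 0.6 rad) (angle between any of jar_honey, jar_jam's own z axis and vertical above 0.6 rad).
It fails at once if the phone or the tin is moved more than 25 mm (distance of any of phone, tin from where it was at the start of the episode above 0.025 m).
It also fails if it takes over 115 s, if anything falls off the work surface, if the arm or the gripper's body presses on something with over 40 N, if the wrist force passes 120 N, or if a joint passes its speed limit or range.

## Working session

There is one attempt and no reset: what is moved stays moved. The work goes in short steps, Python scripts to look and compute and a tool call to move; the robot and the scene stay as the last step left them, time stands still between calls to the robot, and variables do not carry over. Pictures are saved under pics/ and viewed, at most 14 in all, crops included, and the job is handed in when it is done.

Besides the shell and the picture viewer there is one more tool, called after ">>>" as name(argument=value, ...) on one line, values as JSON. drive_tool: Moves the arm, as the interface text tells. Its arguments: {"type":"object","properties":{"plan":{"type":"string"}},"required":["plan"]}

```bash
mkdir -p pics; ls
python3 - <<'E'
from cell import *
import cv2,numpy as np
print(sense())
for n in ("top","side"):
    im=camera(n); cv2.imwrite(f"pics/{n}0.png",im[:,:,::-1]); p=camera_params(n); print(n,p)
    cv2.imwrite(f"pics/{n}0b.png",cv2.resize(im[:,:,::-1],(800,600),interpolation=cv2.INTER_CUBIC))
E
```

```text
pics
{'clock': 0.0, 'joint_pos': array([ 1.03220401,  0.38381079,  0.04380865,  1.59957075, -0.01788165,
        1.1611874 , -0.04992643]), 'dq': array([-1.15895716e-03,  1.46878137e-03, -5.75460161e-04, -7.13203159e-04,
        4.92207584e-04, -1.69352132e-05, -1.27173575e-03]), 'effort': array([-3.93265077e-05, -4.33459604e+01,  1.02463491e+00, -2.49514246e+01,
        1.05678782e-02,  1.13453888e-02,  9.37737354e-08]), 'ee_pos': array([ 0.27693228, -0.58702142,  0.2299039 ]), 'tool_rot': array([-3.06314535e+00, -6.86388501e-01,  1.10770405e-03]), 'wrist_force': array([ 0.01252265, -0.42616043, -0.69190576]), 'moment': array([-0.01871713,  0.02334915,  0.00260896]), 'gripper_force': 0.0, 'width': 0.0854782731938952}
top {'mtx': array([[421.83269214,   0.        , 253.36828836],
       [  0.        , 421.83269214, 193.20619507],
       [  0.        ,   0.        ,   1.        ]]), 'rvec': array([ 2.10270128, -2.13508218,  0.20269793]), 'tvec': array([0.01285065, 0.55470701, 1.06634576])}
side {'mtx': array([[365.87670519,   0.        , 258.70963625],
       [  0.        , 365.87670519, 195.57561389],
       [  0.        ,   0.        ,   1.        ]]), 'rvec': array([ 0.23839237, -2.62024768,  1.53347976]), 'tvec': array([0.55056093, 0.07624349, 0.68113787])}
```

View pics/top0b.png

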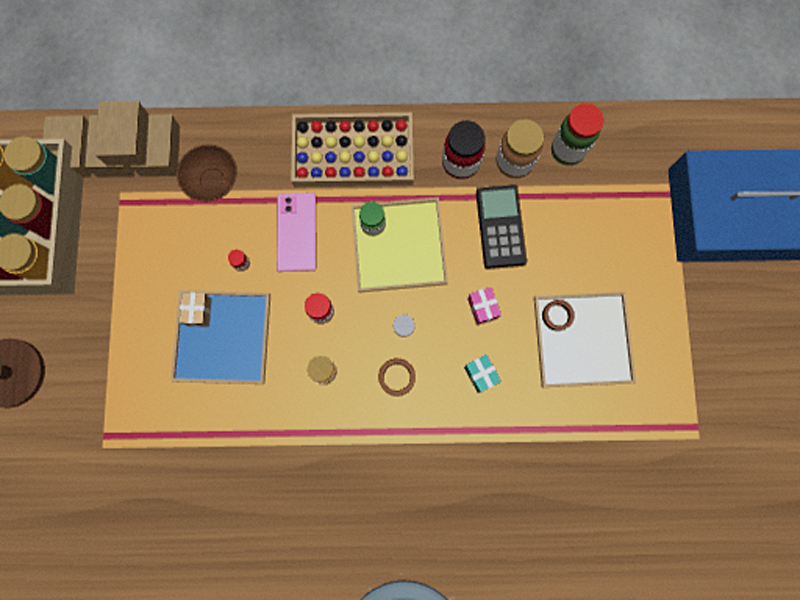

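View pics/side0b.png

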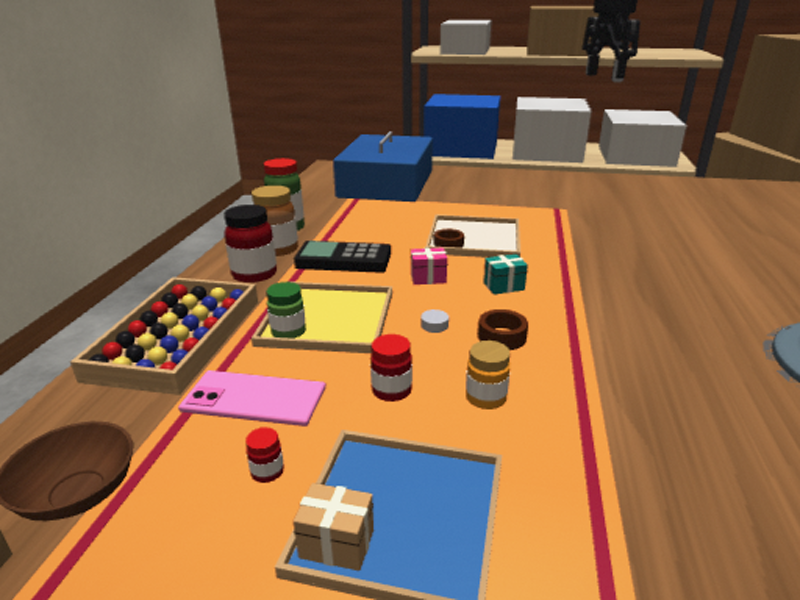

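The top view (800x600 scale) shows the honey jar at (321,369), pink box (485,305), teal box (483,373), bangle (397,377), tin (404,325), phone (297,232), and the blue tray (222,338), yellow tray (400,246) and white tray (585,340). Two jars could be the jam jar: (318,305) and the smaller one at (237,259). The larger at (318,305) fits. The big jars at the back have other lids or bodies.

```bash
cat > h.py <<'E'
from cell import *
import cv2,numpy as np
from scipy.spatial.transform import Rotation as R
def ray(p,uv,z):
    "pixel points -> world points on the plane z"
    uv=np.float64(uv).reshape(-1,1,2)
    n=cv2.undistortPoints(uv,p["mtx"],None).reshape(-1,2)
    M=cv2.Rodrigues(np.float64(p["rvec"]))[0]; c=-M.T@np.ravel(p["tvec"])
    d=np.c_[n,np.ones(len(n))]@M
    return c+d*((z-c[2])/d[:,2])[:,None]
def blob(im,lo,hi,box):
    "largest HSV blob in box (u0,v0,u1,v1); its hull in full-image pixels"
    u0,v0,u1,v1=box
    m=cv2.inRange(cv2.cvtColor(im,cv2.COLOR_RGB2HSV)[v0:v1,u0:u1],lo,hi)
    cs,_=cv2.findContours(m,cv2.RETR_EXTERNAL,cv2.CHAIN_APPROX_NONE,offset=(u0,v0))
    return cv2.convexHull(np.vstack([c for c in cs if len(c)>8]))
def rect(P):
    (c,s,a)=cv2.minAreaRect(np.float32(P[:,:2]*1000)); return np.round(c,1),np.round(s,1),round(a,1)
E
python3 - <<'E'
from h import *
im=cv2.imread("pics/top0.png")[:,:,::-1].copy(); p=camera_params("top"); s=.64
M=cv2.Rodrigues(p["rvec"])[0]; print("cam",-M.T@p["tvec"])
hsv=cv2.cvtColor(im,cv2.COLOR_RGB2HSV)
for n,(u,v) in dict(jam=(318,303),small=(237,257),honey=(321,367),pink=(477,297),teal=(474,368),bang=(381,377),cream=(484,305),tin=(404,322),orange=(440,320),blue=(222,350),yel=(400,260),wh=(590,350),wood=(268,340),kraft=(185,300)).items(): print(n,hsv[int(v*s),int(u*s)])
def B(a,b,c,d): return tuple(int(x*s) for x in (a,b,c,d))
print("tin",rect(ray(p,blob(im,(0,0,90),(180,60,255),B(388,308,420,340)),.016)))
print("blue",rect(ray(p,blob(im,(95,100,60),(120,255,255),B(165,285,280,390)),.005)))
print("yel",rect(ray(p,blob(im,(25,100,100),(35,160,255),B(345,190,455,300)),.005)))
print("white",rect(ray(p,blob(im,(0,0,150),(180,40,255),B(525,285,645,395)),.005)))
for n,b in dict(jam=(295,285,340,325),small=(222,245,252,272)).items():
    print(n,rect(ray(p,blob(im,(174,150,120),(180,255,255),B(*b)),.062)), rect(ray(p,blob(im,(0,190,120),(5,255,255),B(*b)),.062)))
c=cv2.resize(im[int(240*s):int(400*s),int(215*s):int(520*s)][:,:,::-1],None,fx=4,fy=4,interpolation=cv2.INTER_CUBIC); print(c.shape,int(215*s),int(240*s)); cv2.imwrite("pics/crop1.png",c)
E
```

```text
cam [0.3398983  0.00339004 1.15300301]
jam [179 180 203]
small [  0 187 200]
honey [ 22 131 160]
pink [161 128 205]
teal [ 87 137 177]
bang [  9 128 126]
cream [ 97  10 219]
tin [114  14 185]
orange [ 20 116 206]
blue [105 135 183]
yel [ 31 100 212]
wh [ 80   4 212]
wood [ 18 134 171]
kraft [ 18  93 197]
tin (array([522.3,  -7.6]), array([32.8, 35.9]), 89.1)
blue (array([508.5, 313.4]), array([146.4, 147.7]), 87.4)
yel (array([673.3,  -1.3]), array([147.6, 150. ]), 4.6)
white (array([ 493.7, -322.8]), array([151.6, 148.2]), 1.9)Traceback (most recent call last):
  File "<stdin>", line 12, in <module>
  File "h.py", line 16, in blob
    return cv2.convexHull(np.vstack([c for c in cs if len(c)>8]))
                          ~~~~~~~~~^^^^^^^^^^^^^^^^^^^^^^^^^^^^^
    return _nx.concatenate(arrs, 0, dtype=dtype, casting=casting)
           ~~~~~~~~~~~~~~~^^^^^^^^^^^^^^^^^^^^^^^^^^^^^^^^^^^^^^^
ValueError: need at least one array to concatenate
```

Run:
```python
from h import *
im=cv2.imread("pics/top0.png")[:,:,::-1].copy(); p=camera_params("top"); s=.64
def B(a,b,c,d): return tuple(int(x*s) for x in (a,b,c,d))
def show(n,lo,hi,b,z):
    h=blob(im,lo,hi,B(*b)); w=ray(p,h,z); c,r=cv2.minEnclosingCircle(np.float32(w[:,:2]*1000)); print(n,rect(w),"circ",np.round(c,1),round(r,1))
show("jam",(0,150,150),(180,255,255),(295,285,340,325),.062)
show("small",(0,150,150),(180,255,255),(222,245,252,272),.045)
show("honey",(20,115,80),(26,255,180),(300,350,340,390),.062)
show("pink",(150,60,150),(175,255,255),(460,280,510,330),.044)
show("teal",(75,60,130),(100,255,255),(455,345,510,400),.044)
show("bang",(0,60,30),(14,255,150),(370,350,425,405),.026)
c=cv2.resize(im[int(240*s):int(400*s),int(215*s):int(520*s)][:,:,::-1],None,fx=4,fy=4,interpolation=cv2.INTER_CUBIC); print(c.shape,int(215*s),int(240*s)); cv2.imwrite("pics/crop1.png",c)
```

```text
jam (array([551.2, 137.8]), array([40., 41.]), 45.2) circ [551.1 137.3] 22.4
small (array([640.5, 282.4]), array([30.5, 24.5]), 1.9) circ [639.8 282.6] 16.0
honey (array([443.8, 132.4]), array([39. , 38.8]), 89.1) circ [443.5 133.8] 21.4
pink (array([ 551.3, -147.8]), array([51.5, 38.4]), 16.1) circ [ 550.9 -148.3] 30.6
teal (array([ 433.7, -140. ]), array([50.9, 38. ]), 25.5) circ [ 433.6 -140.7] 30.5
bang (array([431.4,   5.3]), array([58.3, 60.2]), 44.2) circ [431.2   5.7] 31.0
(412, 780, 3) 137 153
```

View pics/crop1.png

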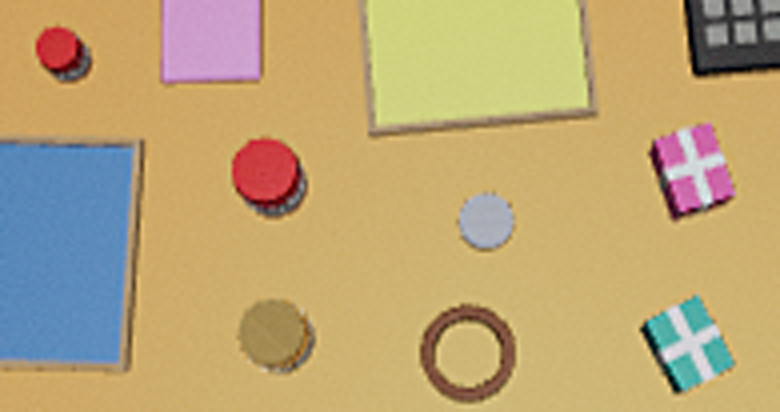

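The crop confirms it. At (265,173), the red-lidded jar's lid measures about 43 mm, which is the larger jam jar. The look-alike at (60,50) is about 30 mm. Boxes (52x40), bangle and trays also measure their given sizes. I'll start with the teal box, since the tool yaw already matches.

```bash
cat > t.py <<'E'
import sys
from h import *
def go(*a):
    s=sense(); T=R.from_rotvec(s["tool_rot"])
    W=R.from_euler("z",a[3],degrees=True)*R.from_rotvec([np.pi,0,0])
    d=np.array(a[:3])-np.array(s["ee_pos"])*1000
    print("t",round(s["clock"],1),"shift",np.round(T.inv().apply(d),1),"turn",np.round((T.inv()*W).as_rotvec(degrees=True),1),"w",round(s["width"],4))
if __name__=="__main__":
    go(*map(float,sys.argv[1:5]))
    c=lambda cx,cy,y,u,v:np.array([cx,cy])+R.from_euler("z",y,degrees=True).as_matrix()[:2,:2]@[u,v]
    if len(sys.argv)>5:
        print("jars",c(673.3,-1.3,4.6,-38,-38),c(673.3,-1.3,4.6,38,-38))
        print("boxes",c(508.5,313.4,-2.6,-38,-38),c(508.5,313.4,-2.6,38,-38))
        print("bang",c(493.7,-322.8,1.9,-25,-12))
E
python3 t.py 433.7 -140.3 130 25.5 p
```

```text
t 0.1 shift [ 332.4 -336.9  100.8] turn [-0.1  0.  -0.2] w 0.0851
jars [638.46996174 -42.22515651] [714.22515651 -36.13003826]
boxes [468.8153248 277.1629119] [544.7370881 273.7153248]
bang [ 469.11160674 -335.62228205]
```

>>> drive_tool(plan="332 -337 100 0 0 0 0;332 -337 100 0 0 0 0;332 -337 100 0 0 0 0;332 -337 100 0 0 0 0;332 -337 100 0 0 0 0")

```text
clock: 0.72
ee_pos: [0.3786, -0.2972, 0.166]
tool_rot: [-3.065, -0.687, 0.0]
wrist_force: [0.6, 0.2, -0.1]
width: 0.0851
gripper_force: 0.0
```

>>> drive_tool(plan="117 -118 36 0 0 0 0;117 -118 36 0 0 0 0;117 -118 36 0 0 0 0;117 -118 70 0 0 0 0;117 -118 70 0 0 0 0")

```text
clock: 1.35
ee_pos: [0.431, -0.1413, 0.0943]
tool_rot: [-3.061, -0.689, 0.01]
wrist_force: [-0.3, -0.3, -0.7]
width: 0.0855
gripper_force: 0.0
```

```bash
python3 t.py 433.7 -140.3 7 25.5; python3 -c "
from h import *
im=camera('wrist');cv2.imwrite('pics/w1.png',im[:,:,::-1])
p=camera_params('wrist');M=cv2.Rodrigues(p['rvec'])[0];print(-M.T@np.ravel(p['tvec']))
P=ray(p,blob(im,(75,90,40),(98,255,255),(0,0,512,384)),.044);print(rect(P))"
```

```text
t 1.4 shift [ 3.3  0.7 87.3] turn [-0.3  0.3 -0.1] w 0.0855
[ 0.49385441 -0.11427495  0.23831687]
(array([ 435.7, -142.5]), array([51.6, 39.3]), 26.1)
```

View pics/w1.png

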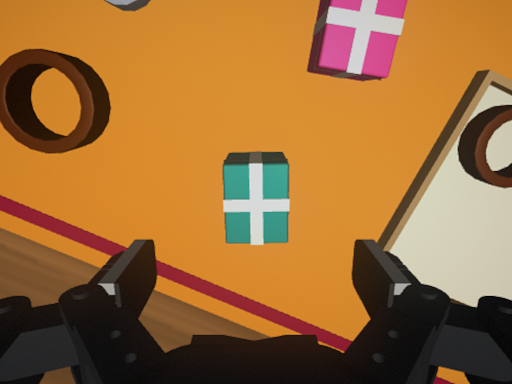

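The wrist view shows the teal box (256,198) centred between the open fingers and square to them. The wrist measure agrees with the top view to 3 mm. Next I'll descend and grip.

>>> drive_tool(plan="4 1 50 0 0 0 0;4 1 86 0 0 0 0;4 1 86 0 0 0 1;4 1 86 0 0 0 1;4 1 86 0 0 0 1")

```text
clock: 2.02
ee_pos: [0.4404, -0.1428, 0.0131]
tool_rot: [3.063, 0.685, 0.007]
wrist_force: [-0.3, -0.7, -0.4]
width: 0.0392
gripper_force: 60.9
```

>>> drive_tool(plan="0 0 0 0 0 0 1;0 0 -20 0 0 0 1;0 0 -60 0 0 0 1;0 0 -120 0 0 0 1;0 0 -120 0 0 0 1")

```text
clock: 2.65
ee_pos: [0.4427, -0.1432, 0.1364]
tool_rot: [3.059, 0.685, 0.017]
wrist_force: [1.1, 0.2, -0.4]
width: 0.0389
gripper_force: 61.1
```

```bash
python3 t.py 468.8 277.2 125 -2.6
```

```text
t 2.6 shift [ 202.8 -369.3    9.9] turn [ 0.4 -0.6 27.8] w 0.0389
```

>>> drive_tool(plan="207 -369 10 0 0 28 1;207 -369 10 0 0 28 1;207 -369 10 0 0 28 1;207 -369 10 0 0 28 1;207 -369 10 0 0 28 1")

```text
clock: 3.28
ee_pos: [0.4579, 0.1409, 0.1235]
tool_rot: [3.14, -0.077, -0.001]
wrist_force: [1.9, 0.1, -0.8]
width: 0.0394
gripper_force: 61.1
```

```bash
python3 t.py 473.5 277.2 125 -2.6
```

```text
t 3.3 shift [   8.9 -136.8   -1.6] turn [ 0.   0.  -0.2] w 0.0394
```

>>> drive_tool(plan="9 -136 0 0 0 0 1;9 -136 0 0 0 0 1;9 -136 0 0 0 0 1;9 -136 50 0 0 0 1;9 -136 80 0 0 0 1")

```text
clock: 3.9
ee_pos: [0.4726, 0.2732, 0.0414]
tool_rot: [3.138, -0.075, -0.005]
wrist_force: [0.2, -0.6, -0.4]
width: 0.039
gripper_force: 61.1
```

```bash
python3 t.py 473.5 277.2 19 -2.6
```

```text
t 3.9 shift [ 0.7 -4.1 22.4] turn [ 0.2  0.2 -0.2] w 0.039
```

>>> drive_tool(plan="0 -3 12 0 0 0 1;0 -3 20 0 0 0 1;0 -3 21 0 0 0 1;0 -3 22 0 0 0 1")

```text
clock: 4.4
ee_pos: [0.4753, 0.2786, 0.0231]
tool_rot: [-3.14, 0.076, -0.003]
wrist_force: [0.2, -0.4, -0.9]
width: 0.039
gripper_force: 61.1
```

>>> drive_tool(plan="0 0 3 0 0 0 1;0 0 4 0 0 0 1;0 0 4 0 0 0 1")

```text
clock: 4.78
ee_pos: [0.4743, 0.2782, 0.0181]
tool_rot: [-3.141, 0.075, -0.0]
wrist_force: [-0.9, 0.0, -0.7]
width: 0.0389
gripper_force: 61.1
```

>>> drive_tool(plan="0 0 1 0 0 0 1;0 0 1 0 0 0 0.3;0 0 1 0 0 0 0.3;0 0 -30 0 0 0 0.3;0 0 -90 0 0 0 0.3")

```text
clock: 5.4
ee_pos: [0.472, 0.2764, 0.1061]
tool_rot: [3.137, -0.075, -0.01]
wrist_force: [0.7, 0.4, 0.7]
width: 0.0599
gripper_force: 0.0
```

```bash
python3 t.py 556 -147 125 16; python3 -c "
from h import *
im=camera('top');cv2.imwrite('pics/top1.png',im[:,:,::-1])
p=camera_params('top')
P=ray(p,blob(im,(75,60,130),(100,255,255),(110,180,180,250)),.049);print(rect(P))"
```

```text
t 5.4 shift [104.1 419.  -18.1] turn [  0.1   0.4 -18.7] w 0.0599
(array([455. , 267.7]), array([18.9, 13.1]), 1.7)
```

>>> drive_tool(plan="99 420 -20 0 0 -18.5 0;99 420 -20 0 0 -18.5 0;99 420 -20 0 0 -18.5 0;99 420 -20 0 0 -18.5 0;99 420 -20 0 0 -18.5 0")

```text
clock: 6.08
ee_pos: [0.5308, -0.0258, 0.1224]
tool_rot: [3.112, 0.431, 0.002]
wrist_force: [0.8, -0.5, 0.6]
width: 0.0855
gripper_force: 0.0
```

```bash
python3 t.py 551 -148 100 16; python3 -c "
from h import *
im=camera('top');cv2.imwrite('pics/top1.png',im[:,:,::-1])
p=camera_params('top')
P=ray(p,blob(im,(75,60,130),(100,255,255),(110,180,180,250)),.049);print(rect(P))"
```

```text
t 6.1 shift [-13.8 123.1  22.5] turn [ 0.  -0.1 -0.2] w 0.0855
(array([471. , 279.1]), array([39.3, 50.1]), 89.1)
```

Teal sits at (471,279) in its tray, as wanted. On to pink.

>>> drive_tool(plan="-13 123 22 0 0 0 0;-13 123 22 0 0 0 0;-13 123 22 0 0 0 0;-13 123 22 0 0 0 0")

```text
clock: 6.62
ee_pos: [0.5512, -0.1454, 0.0998]
tool_rot: [-3.111, -0.429, 0.0]
wrist_force: [0.5, 0.5, 0.6]
width: 0.0856
gripper_force: 0.0
```

```bash
python3 t.py 551 -148 10 16; python3 -c "
from h import *
im=camera('wrist');p=camera_params('wrist')
P=ray(p,blob(im,(145,80,60),(176,255,255),(100,60,420,300)),.044);print(rect(P))"
```

```text
t 6.6 shift [-0.9  2.5 89.8] turn [-0.1  0.  -0.3] w 0.0856
(array([ 555.6, -146.5]), array([58.1, 39.3]), 17.4)
```

>>> drive_tool(plan="0 2 50 0 0 0 0;0 2 90 0 0 0 0;0 2 90 0 0 0 0;0 2 90 0 0 0 1;0 2 90 0 0 0 1")

```text
clock: 7.3
ee_pos: [0.5542, -0.1473, 0.0126]
tool_rot: [3.11, 0.432, 0.007]
wrist_force: [0.1, 0.2, 0.6]
width: 0.0517
gripper_force: 0.0
```

>>> drive_tool(plan="0 0 0 0 0 0 1;0 0 0 0 0 0 1;0 0 -30 0 0 0 1;0 0 -80 0 0 0 1;0 0 -120 0 0 0 1")

```text
clock: 7.92
ee_pos: [0.552, -0.1478, 0.1322]
tool_rot: [3.111, 0.43, 0.002]
wrist_force: [0.6, 0.1, -0.4]
width: 0.0391
gripper_force: 61.3
```

```bash
python3 t.py 544.7 273.7 128 -2.6
```

```text
t 7.9 shift [ 107.3 -407.7    4. ] turn [ 0.  -0.1 18.3] w 0.0391
```

>>> drive_tool(plan="107 -407 4 0 0 18 1;107 -407 4 0 0 18 1;107 -407 4 0 0 18 1;107 -407 4 0 0 18 1;107 -407 4 0 0 18 1")

```text
clock: 8.55
ee_pos: [0.5462, 0.1632, 0.1277]
tool_rot: [3.141, -0.062, 0.001]
wrist_force: [1.1, 0.1, -0.8]
width: 0.0392
gripper_force: 61.3
```

```bash
python3 t.py 544.7 273.7 45 -2.6
```

```text
t 8.6 shift [  -5.9 -110.4   82.6] turn [ 0.  -0.1  0.3] w 0.0392
```

>>> drive_tool(plan="-5 -110 0 0 0 0 1;-5 -110 0 0 0 0 1;-5 -110 40 0 0 0 1;-5 -110 80 0 0 0 1;-5 -110 80 0 0 0 1")

```text
clock: 9.18
ee_pos: [0.5422, 0.2695, 0.0437]
tool_rot: [3.136, -0.061, -0.012]
wrist_force: [-0.3, -0.2, -0.6]
width: 0.0391
gripper_force: 61.3
```

```bash
python3 t.py 544.7 273.7 17 -2.6
```

```text
t 9.2 shift [ 2.5 -4.4 26.7] turn [0.3 0.4 0.4] w 0.0391
```

>>> drive_tool(plan="0 -2 15 0 0 0 1;0 -2 25 0 0 0 1;0 -2 29 0 0 0 1;0 -2 29 0 0 0 1;0 -2 29 0 0 0 1")

```text
clock: 9.8
ee_pos: [0.5462, 0.274, 0.0189]
tool_rot: [-3.14, 0.062, -0.001]
wrist_force: [0.2, -1.1, -0.2]
width: 0.039
gripper_force: 61.3
```

>>> drive_tool(plan="0 0 2 0 0 0 1;0 0 3 0 0 0 1;0 0 3 0 0 0 1")

```text
clock: 10.18
ee_pos: [0.5464, 0.2742, 0.0176]
tool_rot: [3.141, -0.061, 0.002]
wrist_force: [-2.7, -2.1, 8.8]
width: 0.039
gripper_force: 62.5
```

Contact with the floor (8.8 N). I'll release and move to the jam jar.

>>> drive_tool(plan="0 0 2 0 0 0 0.3;0 0 2 0 0 0 0.3;0 0 2 0 0 0 0.3;0 0 -40 0 0 0 0.3;0 0 -100 0 0 0 0.3")

```text
clock: 10.8
ee_pos: [0.5439, 0.2725, 0.1138]
tool_rot: [3.139, -0.061, -0.008]
wrist_force: [1.1, 1.4, 0.2]
width: 0.0603
gripper_force: 0.0
```

```bash
python3 t.py 551 137.5 115 0
```

```text
t 10.8 shift [ 12.4 134.7  -1. ] turn [ 0.1  0.3 -2.2] w 0.0603
```

>>> drive_tool(plan="10 135 -5 0 0 -2 0;10 135 -5 0 0 -2 0;10 135 -5 0 0 -2 0;10 135 -5 0 0 -2 0")

```text
clock: 11.3
ee_pos: [0.5506, 0.1374, 0.1201]
tool_rot: [-3.142, 0.011, 0.0]
wrist_force: [0.8, 0.5, -0.7]
width: 0.0854
gripper_force: 0.0
```

```bash
python3 t.py 551 137.5 12 0;  python3 -c "
from h import *
im=camera('top');cv2.imwrite('pics/top2.png',im[:,:,::-1]);p=camera_params('top')
P=ray(p,blob(im,(150,60,150),(175,255,255),(110,180,180,250)),.049);print(rect(P))
im=camera('wrist');cv2.imwrite('pics/w2.png',im[:,:,::-1]);p=camera_params('wrist')
P=ray(p,blob(im,(170,150,120),(180,255,255),(100,60,420,300)),.062);print(rect(P))"
```

```text
t 11.3 shift [ 4.000e-01 -1.000e-01  1.081e+02] turn [-0.   0.  -0.4] w 0.0854
(array([545.8, 275.1]), array([39.6, 51.4]), 89.1)Traceback (most recent call last):
  File "<string>", line 6, in <module>
    P=ray(p,blob(im,(170,150,120),(180,255,255),(100,60,420,300)),.062);print(rect(P))
            ~~~~^^^^^^^^^^^^^^^^^^^^^^^^^^^^^^^^^^^^^^^^^^^^^^^^^
  File "h.py", line 16, in blob
    return cv2.convexHull(np.vstack([c for c in cs if len(c)>8]))
                          ~~~~~~~~~^^^^^^^^^^^^^^^^^^^^^^^^^^^^^
    return _nx.concatenate(arrs, 0, dtype=dtype, casting=casting)
           ~~~~~~~~~~~~~~~^^^^^^^^^^^^^^^^^^^^^^^^^^^^^^^^^^^^^^^
ValueError: need at least one array to concatenate
```

View pics/w2.png

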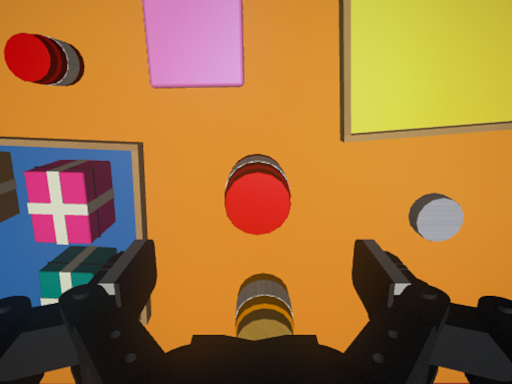

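The wrist view shows both boxes in the blue tray at (70,205) and (75,280), and the jam jar's lid centred at (257,201) between the fingers. Now down to grip it.

>>> drive_tool(plan="0 0 55 0 0 0 0;0 0 107 0 0 0 0;0 0 107 0 0 0 0;0 0 107 0 0 0 0;0 0 107 0 0 0 0.5")

```text
clock: 12.02
ee_pos: [0.5529, 0.1401, 0.0161]
tool_rot: [-3.14, 0.005, -0.008]
wrist_force: [0.7, -0.8, 0.1]
width: 0.0698
gripper_force: 0.0
```

>>> drive_tool(plan="0 0 0 0 0 0 1;0 0 0 0 0 0 1;0 0 0 0 0 0 1;0 0 -10 0 0 0 1;0 0 -30 0 0 0 1")

```text
clock: 12.65
ee_pos: [0.5492, 0.1379, 0.0433]
tool_rot: [3.141, -0.007, -0.004]
wrist_force: [-0.2, -0.2, -1.2]
width: 0.0446
gripper_force: 61.3
```

```bash
python3 t.py 638.5 -42.2 120 0
```

```text
t 12.7 shift [ 89.9 179.8 -76.8] turn [ 0.   0.1 -0.3] w 0.0446
```

>>> drive_tool(plan="0 0 -40 0 0 0 1;30 30 -75 0 0 0 1;70 70 -77 0 0 0 1;110 115 -77 0 0 0 1;140 150 -77 0 0 0 1")

```text
clock: 13.28
ee_pos: [0.6915, -0.0154, 0.1219]
tool_rot: [3.141, -0.01, 0.003]
wrist_force: [0.6, -0.4, -1.0]
width: 0.0446
gripper_force: 61.4
```

```bash
python3 t.py 714.2 -36.1 50 0
```

```text
t 13.3 shift [22.7 20.5 72. ] turn [ 0.1 -0.1 -0.4] w 0.0446
```

>>> drive_tool(plan="23 22 0 0 0 0 1;23 22 20 0 0 0 1;23 22 55 0 0 0 1;23 22 85 0 0 0 1;23 22 97 0 0 0 1")

```text
clock: 13.9
ee_pos: [0.7089, -0.0324, 0.0206]
tool_rot: [-3.14, 0.004, 0.012]
wrist_force: [-23.0, 1.7, 50.5]
width: 0.0448
gripper_force: 67.8
```

>>> drive_tool(plan="0 0 0 0 0 0 1;0 0 3 0 0 0 1;0 0 3 0 0 0 1")

```text
clock: 14.28
ee_pos: [0.7131, -0.0339, 0.0208]
tool_rot: [-3.141, 0.006, -0.002]
wrist_force: [0.3, 0.1, -1.3]
width: 0.0446
gripper_force: 61.5
```

```bash
python3 -c "
from h import *
im=camera('side');cv2.imwrite('pics/s2.png',cv2.resize(im[100:290,130:330,::-1],None,fx=3,fy=3))
print(sense()['wrist_force'],sense()['ee_pos'])"
```

```text
[ 0.39239366 -0.12135611 -1.13292171] [ 0.71310888 -0.03399457  0.02086707]
```

View pics/s2.png

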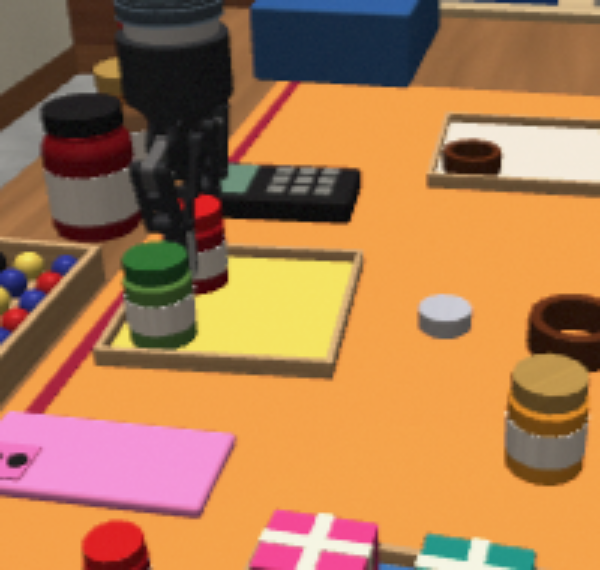

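The side crop shows the jam jar upright at (207,245), clear of the green jar (160,295). I'll lower it until contact.

>>> drive_tool(plan="0 0 1 0 0 0 1;0 0 2 0 0 0 1;0 0 2 0 0 0 1")

```text
clock: 14.7
ee_pos: [0.7131, -0.034, 0.0208]
tool_rot: [3.141, -0.007, 0.0]
wrist_force: [-3.3, -0.7, 7.4]
width: 0.0446
gripper_force: 62.4
```

>>> drive_tool(plan="0 0 0 0 0 0 0.3;0 0 0 0 0 0 0.3;0 0 0 0 0 0 0.3;0 0 -50 0 0 0 0.3;0 0 -100 0 0 0 0.3")

```text
clock: 15.32
ee_pos: [0.7119, -0.0343, 0.1179]
tool_rot: [-3.141, 0.007, 0.004]
wrist_force: [1.8, -0.6, 0.4]
width: 0.06
gripper_force: 0.0
```

```bash
python3 t.py 443.6 133 125 0
```

```text
t 15.3 shift [-269.  -166.1   -6.4] turn [-0.   0.1 -0.2] w 0.06
```

>>> drive_tool(plan="-268 -167 -12 0 0 0 0;-268 -167 -12 0 0 0 0;-268 -167 -12 0 0 0 0;-268 -167 -12 0 0 0 0;-268 -167 -12 0 0 0 0")

```text
clock: 15.95
ee_pos: [0.4468, 0.1333, 0.1304]
tool_rot: [-3.141, 0.006, -0.001]
wrist_force: [-0.2, 1.1, 0.0]
width: 0.0856
gripper_force: 0.0
```

```bash
python3 t.py 443.6 133 13 0;  python3 -c "
from h import *
im=camera('top');cv2.imwrite('pics/top3.png',im[:,:,::-1]);p=camera_params('top')
P=ray(p,blob(im,(0,150,130),(180,255,255),(228,120,290,190)),.067);print(rect(P))"
```

```text
t 15.9 shift [ -3.3   0.3 117.3] turn [-0.  -0.1 -0.2] w 0.0856
(array([716.2, -11.9]), array([165.2,  48.1]), 89.1)
```

>>> drive_tool(plan="-1 0 60 0 0 0 0;-1 0 117 0 0 0 0;-1 0 117 0 0 0 0;-1 0 117 0 0 0 0.5;-1 0 117 0 0 0 1")

```text
clock: 16.62
ee_pos: [0.4503, 0.1329, 0.016]
tool_rot: [-3.14, 0.007, -0.01]
wrist_force: [0.3, 0.4, -0.8]
width: 0.0514
gripper_force: 0.0
```

>>> drive_tool(plan="0 0 0 0 0 0 1;0 0 0 0 0 0 1;0 0 0 0 0 0 1;0 0 -20 0 0 0 1;0 0 -60 0 0 0 1")

```text
clock: 17.25
ee_pos: [0.4468, 0.1316, 0.0743]
tool_rot: [3.141, -0.007, -0.001]
wrist_force: [0.8, 0.6, -0.7]
width: 0.0442
gripper_force: 61.4
```

```bash
python3 t.py 638.5 -42.2 125 0;  python3 -c "
from h import *
im=camera('top');cv2.imwrite('pics/top3.png',im[:,:,::-1]);p=camera_params('top')
P=ray(p,blob(im,(0,165,130),(180,255,255),(250,120,285,165)),.067);print(rect(P))"
```

```text
t 17.2 shift [192.4 173.  -50.7] turn [ 0.   0.  -0.2] w 0.0442
(array([715.9, -35. ]), array([92.1, 48.1]), 89.1)
```

>>> drive_tool(plan="20 20 -45 0 0 0 1;60 55 -50 0 0 0 1;105 95 -50 0 0 0 1;150 135 -50 0 0 0 1;180 165 -50 0 0 0 1")

```text
clock: 17.92
ee_pos: [0.6295, -0.0369, 0.1255]
tool_rot: [3.14, -0.011, 0.007]
wrist_force: [-0.7, -1.4, -0.9]
width: 0.0446
gripper_force: 61.8
```

```bash
python3 t.py 640 -42.2 30 0
```

```text
t 17.9 shift [10.1  5.1 95.5] turn [ 0.1 -0.3 -0.4] w 0.0446
```

>>> drive_tool(plan="12 7 5 0 0 0 1;12 7 35 0 0 0 1;12 7 70 0 0 0 1;12 7 92 0 0 0 1;12 7 95 0 0 0 1")

```text
clock: 18.55
ee_pos: [0.6367, -0.0397, 0.0266]
tool_rot: [-3.141, 0.005, 0.006]
wrist_force: [-0.2, 0.1, -1.7]
width: 0.0445
gripper_force: 61.8
```

>>> drive_tool(plan="0 0 3 0 0 0 1;0 0 5 0 0 0 1;0 0 5 0 0 0 1")

```text
clock: 18.92
ee_pos: [0.6394, -0.0408, 0.0241]
tool_rot: [3.141, -0.007, 0.002]
wrist_force: [-0.1, 0.1, -0.5]
width: 0.0442
gripper_force: 61.8
```

>>> drive_tool(plan="0 0 2 0 0 0 1;0 0 4 0 0 0 1;0 0 4 0 0 0 1;0 0 4 0 0 0 1")

```text
clock: 19.42
ee_pos: [0.6392, -0.0408, 0.0214]
tool_rot: [3.141, -0.007, 0.001]
wrist_force: [-3.3, -0.7, 8.7]
width: 0.0445
gripper_force: 62.8
```

>>> drive_tool(plan="0 0 0 0 0 0 0.3;0 0 0 0 0 0 0.3;0 0 0 0 0 0 0.3;0 0 -50 0 0 0 0.3;0 0 -105 0 0 0 0.3")

```text
clock: 20.05
ee_pos: [0.6374, -0.0407, 0.1235]
tool_rot: [-3.141, 0.006, 0.006]
wrist_force: [1.2, -0.4, 0.8]
width: 0.0598
gripper_force: 0.0
```

```bash
python3 t.py 431.4 5.5 90 0
```

```text
t 20.1 shift [-206.   -45.4   34.3] turn [-0.   0.2 -0.2] w 0.0598
```

>>> drive_tool(plan="-60 -13 0 0 0 0 0;-207 -46 30 0 0 0 0;-207 -46 30 0 0 0 0;-207 -46 30 0 0 0 0;-207 -46 30 0 0 0 0")

```text
clock: 20.68
ee_pos: [0.4286, 0.0063, 0.0932]
tool_rot: [3.14, -0.004, -0.006]
wrist_force: [-0.2, -0.5, 0.7]
width: 0.0853
gripper_force: 0.0
```

```bash
python3 t.py 431.4 5.5 4 0;  python3 -c "
from h import *
im=camera('wrist');cv2.imwrite('pics/w3.png',im[:,:,::-1]);p=camera_params('wrist')
P=ray(p,blob(im,(0,60,30),(14,255,150),(130,120,380,300)),.026);print(rect(P))"
```

```text
t 20.7 shift [ 3.2  0.7 89.2] turn [ 0.1  0.2 -0.1] w 0.0853
(array([411.2,   5.4]), array([182.1, 109.8]), 89.8)
```

View pics/w3.png

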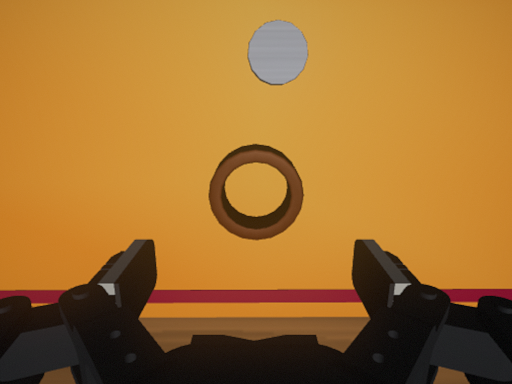

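The wrist view shows the bangle at (256,192), centred between the fingers, with the tin clear at (278,52).

>>> drive_tool(plan="2 1 50 0 0 0 0;2 1 80 0 0 0 0;2 1 90 0 0 0 0;2 1 90 0 0 0 0;2 1 90 0 0 0 0")

```text
clock: 21.35
ee_pos: [0.4357, 0.0052, 0.0053]
tool_rot: [-3.141, 0.007, -0.005]
wrist_force: [1.3, -0.4, 0.4]
width: 0.0852
gripper_force: 0.0
```

>>> drive_tool(plan="0 0 2 0 0 0 1;0 0 2 0 0 0 1;0 0 2 0 0 0 1;0 0 2 0 0 0 1")

```text
clock: 21.85
ee_pos: [0.435, 0.0051, 0.0033]
tool_rot: [3.141, -0.006, 0.004]
wrist_force: [0.5, -0.2, 5.3]
width: 0.0611
gripper_force: 64.9
```

>>> drive_tool(plan="0 0 -15 0 0 0 1;0 0 -50 0 0 0 1;0 0 -100 0 0 0 1;0 0 -100 0 0 0 1")

```text
clock: 22.35
ee_pos: [0.4379, 0.0053, 0.1067]
tool_rot: [3.141, -0.007, 0.016]
wrist_force: [0.1, 0.5, 0.3]
width: 0.0612
gripper_force: 65.3
```

```bash
python3 t.py 472 -335.6 100 2;  python3 -c "
from h import *
im=camera('wrist');cv2.imwrite('pics/w4.png',im[:,:,::-1])"
```

```text
t 22.4 shift [ 35.5 340.8   7.4] turn [ 0.1 -0.6 -2.3] w 0.0612
```

View pics/w4.png

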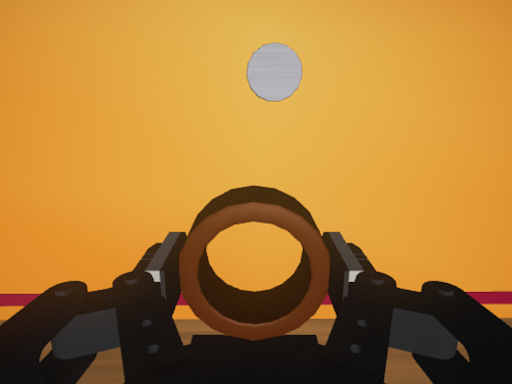

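The bangle is held level at (255,265), and the tin has not moved. Now to its tray.

>>> drive_tool(plan="34 341 5 0 0 0 1;34 341 5 0 0 0 1;34 341 5 0 0 0 1;34 341 5 0 0 0 1;34 341 5 0 0 0 1")

```text
clock: 23.02
ee_pos: [0.4623, -0.307, 0.0961]
tool_rot: [-3.14, 0.006, 0.004]
wrist_force: [-0.1, 0.1, -0.3]
width: 0.0614
gripper_force: 65.2
```

```bash
python3 t.py 472 -335.6 20 0
```

```text
t 23.0 shift [10.  28.7 76.1] turn [-0.1  0.1 -0.2] w 0.0614
```

>>> drive_tool(plan="10 29 20 0 0 0 1;10 29 50 0 0 0 1;10 29 75 0 0 0 1;10 29 82 0 0 0 1;10 29 82 0 0 0 1")

```text
clock: 23.65
ee_pos: [0.4726, -0.3342, 0.0147]
tool_rot: [-3.14, 0.006, 0.003]
wrist_force: [1.3, 0.4, -0.2]
width: 0.0608
gripper_force: 65.2
```

>>> drive_tool(plan="0 0 2 0 0 0 1;0 0 4 0 0 0 1;0 0 4 0 0 0 1")

```text
clock: 24.02
ee_pos: [0.4737, -0.3351, 0.0121]
tool_rot: [3.141, -0.007, 0.001]
wrist_force: [0.3, 0.1, -0.8]
width: 0.0609
gripper_force: 65.2
```

>>> drive_tool(plan="0 0 2 0 0 0 1;0 0 4 0 0 0 1;0 0 4 0 0 0 1;0 0 4 0 0 0 1")

```text
clock: 24.52
ee_pos: [0.4735, -0.335, 0.0084]
tool_rot: [3.141, -0.007, -0.0]
wrist_force: [-2.1, 1.0, 5.5]
width: 0.0608
gripper_force: 65.8
```

>>> drive_tool(plan="0 0 0 0 0 0 0.12;0 0 0 0 0 0 0.12;0 0 0 0 0 0 0.12;0 0 -50 0 0 0 0.12;0 0 -110 0 0 0 0.12")

```text
clock: 25.15
ee_pos: [0.472, -0.334, 0.1169]
tool_rot: [-3.139, 0.006, 0.006]
wrist_force: [1.3, -1.5, 0.0]
width: 0.0754
gripper_force: 0.0
```

>>> drive_tool(plan="-60 60 -60 0 0 0 0;-110 110 -60 0 0 0 0;-150 150 -60 0 0 0 0;-150 150 -60 0 0 0 0;-150 150 -60 0 0 0 0")

```text
clock: 25.78
ee_pos: [0.3182, -0.4881, 0.1778]
tool_rot: [3.139, -0.021, -0.003]
wrist_force: [0.3, 0.7, -0.2]
width: 0.0856
gripper_force: 0.0
```

Run:
```python
from h import *
for n in("top","side"):
    im=camera(n);cv2.imwrite(f"pics/{n}9.png",cv2.resize(im[:,:,::-1],(800,600),interpolation=cv2.INTER_CUBIC))
```

View pics/top9.png

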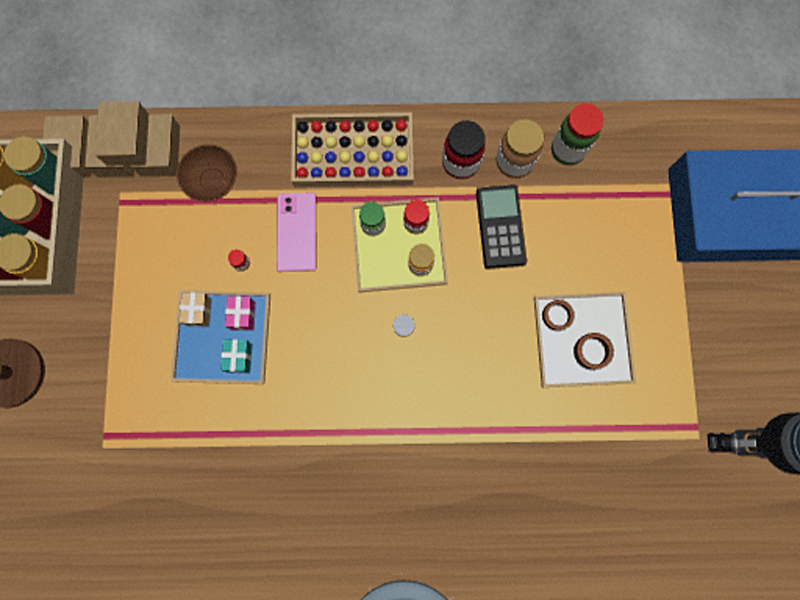

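View pics/side9.png

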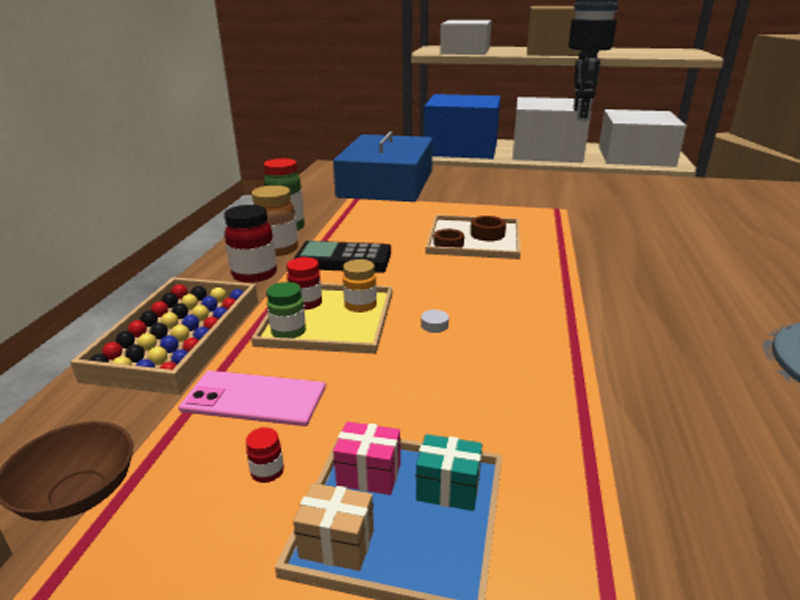

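Both views show all five goods flat in their trays: jars at (416,215) and (421,260), boxes at (238,312) and (235,355), bangle at (594,351). The phone (297,232) and tin (404,325) have not moved, and the arm is clear. Handing in.

```bash
python3 -c "
from cell import *
print(close_job())"
```

```text
the job is handed in; nothing more can be done
None
```

I handed the job in after about 26 s of robot time: the last pictures show both jars, both gift boxes and the bangle flat, upright and released in their own trays, with the phone and tin where they lay, but `close_job` gave no verdict.

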